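Index the lid jig and swing in its drill guide

TASK

Set the lid jig up for drilling using light pushes of the fingertips only, gripping and lifting nothing. First push a spoke of the turntable round until its arrow-headed pointer points straight at the tall pin on the rim of the base (not the short one). Then push the drill-guide arm round until it is fully home against its stop, with the guide bush over the lid; leave the pointer on the pin, the lid seated in its nest, and the things standing round the jig where they are.

Things in the scene. Friction and masses are not known exactly. Their poses are not given: they have to be found in the camera images.
- jig: The fixed lid-drilling jig: round grey base plate, 330 mm across, 12 mm thick, on the bench. Origin on the turntable's axis at the underside of the plate; z up. The arm's post (26 mm thick, 95 mm high) stands 150 mm from the origin, 75 degrees anticlockwise of the jig's +x axis seen from above. The plate is free of other parts except the pins and bolt heads under 8 mm high.
- turntable: Spoked turntable, turns both ways about the jig's z axis; friction holds it where left (0.12 N m: 1.3 N at 95 mm). Origin as the jig's. Pointer along its +x, ball-ended spokes along +y, -x, -y: round bars 10 mm thick, centre line 35 mm above the bench, clear to push from 61 mm (hub, 50 mm high) to 98 mm from the axis; 20 mm balls centred at 110 mm.
- pointer_tip (a point): Tip of the pointer's arrowhead, 128 mm from the turntable's axis and 35 mm above the bench; its +x axis points the way the pointer points. The arrowhead is a steel cone 30 mm long and 22 mm across its back, 98 to 128 mm from the axis.
- tall_pin: The tall index pin: plain steel, 14 mm thick and 45 mm high, fixed upright on the base plate near its rim, about 144 mm from the turntable's axis, just beyond the pointer's reach. Origin at the middle of its foot, 12 mm above the bench. The pointer must point at this pin.
- short_pin: The short index pin, like the tall one but only 18 mm high; it belongs to another job. Tall and short change places from one start to the next.
- drill_arm: Drill-guide arm: grey bar 18 mm wide, 100 to 112 mm above the bench, swinging about its post; friction holds it where left (0.08 N m: 1.1 N at 70 mm). Origin on the post's axis, +x along the bar, clear to push from 40 to 95 mm. Starts 1.1 to 1.6 rad from home, beyond the turntable; comes home clockwise seen from above (negative about z) to a rigid stop, pointing at the turntable's axis.
- bush (a point): Middle of the drill bush, a steel ring 26 mm across and 24 mm high, 112 mm along the arm from the post's axis.
- bush_home (a point): Point fixed to the jig where the middle of the bush stands when the arm is fully home: 38 mm from the turntable's axis towards the post, 106 mm above the bench.
- lid: White stepped aluminium kettle lid, 101 mm across and 53 mm high with a knob, lying loose in the turntable's nest; it turns with it. Origin at the middle of its underside, 42 mm above the bench. To stay seated.
- glass: Small glass of tea, 50 mm across and 52 mm high, standing on the bench beyond the jig; origin at the middle of its foot. To be left alone.
- matchbox: Matchbox, 36 x 52 x 14 mm, lying on the bench near the jig; origin at the middle of its underside. To be left alone.
- ring: Steel die ring, 60 mm across and 30 mm high, lying on the bench near the jig; origin at the middle of its underside. To be left alone.
Not all that is in view belongs to the job. What is shaped like the lid but green is not meant.

How it is judged:
On the way, in this order (a step that is already met when the one before it is completed fails the run):
1. the pointer points at the tall pin, the drill arm still swung out (y of tall_pin in the frame of pointer_tip between -0.009 and 0.009 m and x of tall_pin in the frame of pointer_tip above 0 m and horizontal distance between bush and bush_home above 0.05 m), for 0.3 s.
2. the drill arm is home against its stop (horizontal distance between bush and bush_home below 0.007 m), for 0.2 s.
At the end, for the whole second after the job is handed in: The line of the pointer passes within 9 mm of the tall pin's centre on the pointer's side, the bush is within 7 mm (level) of its home point, the lid lies flat in its nest (centred within 6 mm, raised less than 5 mm, tilted less than 0.1 rad), and turntable and arm are at rest (y of tall_pin in the frame of pointer_tip between -0.009 and 0.009 m and x of tall_pin in the frame of pointer_tip above 0 m and horizontal distance between bush and bush_home below 0.007 m and horizontal distance between lid and jig below 0.006 m and height (world z) of lid below 0.047 m and angle between lid's own z axis and vertical below 0.1 rad and angular speed of each of turntable, drill_arm below 0.05 rad/s); the robot touches nothing.
It fails at once if the lid is lifted or tipped out of its nest (10 mm or 0.25 rad) (height (world z) of lid above 0.052 m or angle between lid's own z axis and vertical above 0.25 rad).
It fails at once if the turntable or the arm is gripped or shoved (over 30 N from the fingers) (contact force between the fingers and turntable above 30 N or contact force between the fingers and drill_arm above 30 N).
It fails at once if the glass, matchbox or die ring is moved by more than 20 mm (distance of any of glass, matchbox, ring from where it was at the start of the episode above 0.02 m).
It also fails if it takes over 58 s, if anything falls off the work surface, if the arm or the gripper's body presses on something with over 40 N, if the wrist force passes 120 N, or if a joint passes its speed limit or range.

ROBOT

A 6-joint arm with a two-finger parallel gripper is mounted at the origin on a cart in front of the work surface, level with it; the furniture and walls round the work are solid. World frame = base frame: x ahead of the robot, y to its left, z up, the work surface at z = 0. Lengths are in m, angles in rad, forces in N, time in s.
With the tool pointing down it reaches from about 0.225 to 0.875 m from the base axis. Payload 3.4 kg.
Tool frame: the origin (TCP) lies at the very end of the fingers, on their centre line; the grasp point (between the pads) lies 19 mm behind it; z points along the fingers, y is the line along which they close (so a half turn about z gives the same grasp; the last joint's range is limited). The gripper opens to 85 mm and grips with 20 to 120 N. Pads are 22 mm wide; open, the fingers measure 114 mm over their backs; the gripper's body (76 mm by 85 mm) begins 54 mm behind the grasp point. The pads swing forward as they close: fully open they stand 13 mm farther back than shut.
Start: joints at [-1.418, 0.276, 1.505, -0, 1.361, -0.121], TCP at [0.155, -0.554, 0.231] pointing down, gripper open.
Joint ranges: [-2.89, 2.89], [-0.75, 2.08], [0.22, 2.7], [-1.18, 4.32], [0.11, 2.71], [-2.7, 2.7]. Speed limits (rad/s): [2.57, 2.57, 3.14, 3.14, 3.14, 3.14].

INTERFACE

Orientations are given as a unit quaternion [w, x, y, z].
In Python, from rig import readout, vision, manip gives the robot as it stands.
- The arm moves only by the shell command python3 -m handwheel 'ROWS' [FORCE]. ROWS is JSON, a list of rows, each a list of 3 entries, a list of its own where there are three numbers: the shift along the tool's x, y, z in mm, then the turn, a rotation vector about the tool's x, y, z in units of 6 degrees (1.0 is 6 degrees), then the closure, from -1 (fully open) to 1 (shut), so that 0 is half open. A call has 1 to 20 rows; each row shifts and turns the commanded pose from where the row before left it, along the tool's axes as they then stand; what a row does not reach is not made up. A row lasts 1/8 s, in which the tool goes at most 62.5 mm and 10.7 degrees, less where a joint would pass 70% of its speed; a pose out of reach is approached as far as the arm can. A call is refused whole if a number of a shift passes 62.5 or a number of a turn 1, either way. A call with a gripper value outside its range is refused whole. The fingers move at their own pace and stop on an object; FORCE is the grip in N (left out, the last holds). Time passes only in rows, so rows that do not move let the fingers close. It gives the time, the measured TCP pose, the force, the opening and the grip force at its end, in the units of the state.
- readout.get_state(): the state, without advancing time (a new reading comes with each control period).
- vision.get_image(name): name is "side" or "top"; returns the picture (420x560x3 uint8, blue, green, red); there is no depth.
- vision.camera_params(name): a dict with "intrinsics" (3x3 intrinsics, pixels), "dist" ([k1, k2, p1, p2, k3] as OpenCV has them; the pictures are not rectified), "rvec" (rotation vector, rad) and "tvec" (3), from world to camera coordinates, as OpenCV has them. Camera axes: x right, y down, z forward; pixel columns grow to the right and rows downward; lengths in m; the calibration is good to about 2 mm. A picture is of the moment at which its call begins. camera_params takes no time and is no camera call.
- manip.sign_off(): hands the job in; it is judged then, once.
The state is a dict: "clock": time; "qpos": joint angles; "qd": joint speeds; "effort": joint torques, N m; "position": TCP position; "ee_rot": TCP orientation; "contact_force": force on the tool from outside, world axes, zero at the start; "moment": the same for the moment, N m; "width": finger opening in m; "gripper_force": force on a finger pad.
Only numpy, scipy, OpenCV 4.12 (cv2) and the standard library are available. Lean on these libraries where they do the work, as an engineer would, in place of code of your own. Each camera call takes 0.05 s, during which the arm holds its last target. There are 200 camera calls.

## Working session

There is one attempt and no reset: what is moved stays moved. The work goes in short steps, Python scripts to look and compute and a shell command to move; the robot and the scene stay as the last step left them, time stands still between calls to the robot, and variables do not carry over. Pictures are saved under pics/ and viewed, at most 13 in all, crops included, and the job is handed in when it is done.

```bash
mkdir -p pics; ls; python3 - <<'E'
from rig import readout, vision
import cv2
for n in("top","side"):
    cv2.imwrite(f"pics/{n}0.png",vision.get_image(n)); print(n,vision.camera_params(n))
s=readout.get_state();print(s)
E
```

```text
pics
top {'intrinsics': array([[534.64915949,   0.        , 276.80419069],
       [  0.        , 534.64915949, 205.4506201 ],
       [  0.        ,   0.        ,   1.        ]]), 'dist': array([-0.08855485,  0.        ,  0.        ,  0.        ,  0.        ]), 'rvec': array([ 2.17189185, -2.11095371,  0.1567686 ]), 'tvec': array([3.41023509e-04, 5.97656237e-01, 1.00366181e+00])}
side {'intrinsics': array([[430.36339357,   0.        , 270.78056724],
       [  0.        , 430.36339357, 208.65068124],
       [  0.        ,   0.        ,   1.        ]]), 'dist': array([-0.10254942,  0.        ,  0.        ,  0.        ,  0.        ]), 'rvec': array([ 2.02433733, -0.03886126,  0.00727839]), 'tvec': array([-0.57009193,  0.12119266,  0.89771505])}
{'clock': 0.1, 'qpos': array([-1.41800339e+00,  2.76528682e-01,  1.50602737e+00,  6.42037874e-06,
        1.36074518e+00, -1.21022927e-01]), 'qd': array([-0.00070732, -0.00136873, -0.00237343, -0.00058349, -0.00033013,
       -0.00042799]), 'effort': array([ 1.71119271e-03, -4.17699230e+01, -2.46404493e+01, -2.65147755e-04,
        5.82951237e-03, -9.33542992e-06]), 'position': array([ 0.15539219, -0.55308837,  0.23051969]), 'ee_rot': array([-8.54233631e-04,  9.90642469e-01,  1.36479920e-01, -1.04311918e-05]), 'contact_force': array([0.85485968, 0.36502363, 1.44845283]), 'moment': array([ 0.02309118, -0.06397668,  0.00747271]), 'gripper_force': 0.0, 'width': 0.08528091173766349}
```

View pics/top0.png

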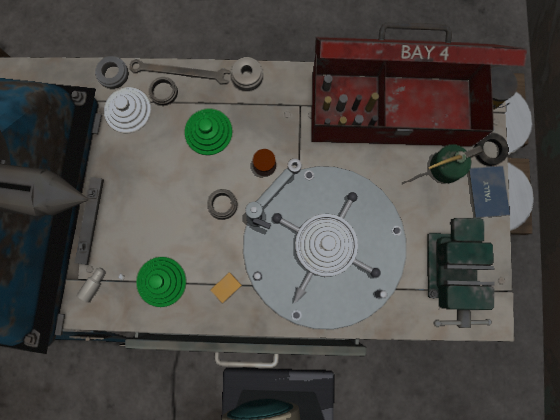

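View pics/side0.png

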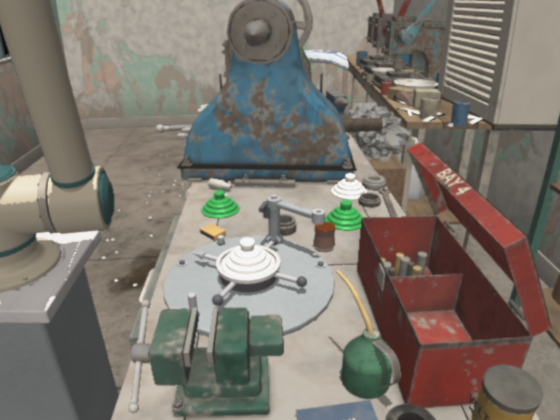

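The top view shows the turntable hub and lid at about (327,244), and the pointer's arrowhead at (299,297). The balls are at (277,217), (352,197) and (375,272), the arm's post is at (256,212) and the bush at (294,165). Pin candidates are (380,294), (257,276), (296,315), (309,175) and (397,230). Next come a close crop and world coordinates.

```bash
cat > h.py <<'E'
import cv2,numpy as np
from rig import vision,readout
def P(n):
    p=vision.camera_params(n);return p["intrinsics"],p["dist"],cv2.Rodrigues(p["rvec"])[0],p["tvec"]
def ray(n,uv,z):
    K,d,R,t=P(n);u=cv2.undistortPoints(np.array([[uv]],float),K,d)[0,0]
    v=R.T@np.array([u[0],u[1],1]);c=-R.T@t
    return c+v*(z-c[2])/v[2]
def proj(n,X):
    K,d,R,t=P(n);return cv2.projectPoints(np.array([X],float),cv2.Rodrigues(R)[0],t,K,d)[0][0,0]
E
python3 - <<'E'
from h import *
np.set_printoptions(precision=4,suppress=True)
im=cv2.imread("pics/top0.png")
a=cv2.resize(im[150:340,190:420],None,fx=3.4,fy=3.1,interpolation=cv2.INTER_CUBIC)
a=cv2.resize(im[150:340,190:420],None,fx=3,fy=3,interpolation=cv2.INTER_CUBIC);cv2.imwrite("pics/crop1.png",a)
s=cv2.imread("pics/side0.png");cv2.imwrite("pics/crop2.png",cv2.resize(s[190:340,150:350],None,fx=4,fy=4,interpolation=cv2.INTER_CUBIC))
for n,uv,z in[("knob",(327,243),.09),("tip",(299,299),.035),("b1",(277,217),.035),("b2",(352,197),.035),("b3",(375,272),.035),("post",(255,211),.107),("bush",(294,165),.118),("p380",(380,294),.04),("p257",(257,276),.02),("p296",(296,315),.02),("p309",(309,175),.02),("p397",(397,230),.02),("glass",(263,161),.04),("ring",(222,204),.02),("match",(227,288),.014)]:
    print(n,ray("top",uv,z))
c=ray("top",(327,243),.09)
for a in range(0,360,90): print(a,proj("top",c*[1,1,0]+[.165*np.cos(np.radians(a)),.165*np.sin(np.radians(a)),.012]))
E
```

```text
knob [ 0.5227 -0.0782  0.09  ]
tip [ 0.4172 -0.0307  0.035 ]
b1 [0.5759 0.0164 0.035 ]
b2 [ 0.6201 -0.1315  0.035 ]
b3 [ 0.4731 -0.1779  0.035 ]
post [0.5766 0.0568 0.107 ]
bush [ 0.6627 -0.0127  0.118 ]
p380 [ 0.4308 -0.1869  0.04  ]
p257 [0.4594 0.0525 0.02  ]
p296 [ 0.3857 -0.0262  0.02  ]
p309 [ 0.6654 -0.046   0.02  ]
p397 [ 0.5583 -0.2246  0.02  ]
glass [0.6871 0.0475 0.04  ]
ring [0.601  0.1278 0.02  ]
match [0.4341 0.1114 0.014 ]
0 [324.7005 165.6016]
90 [241.1123 243.7869]
180 [321.945  329.8934]
270 [405.3392 248.2668]
```

View pics/crop1.png

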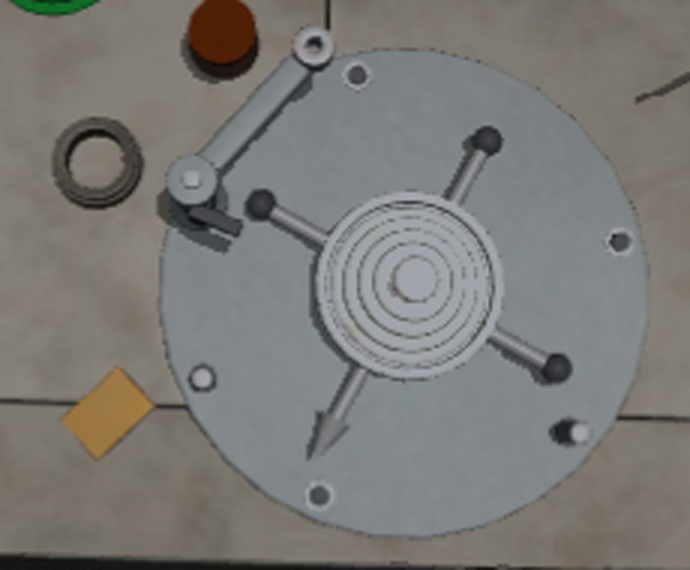

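View pics/crop2.png

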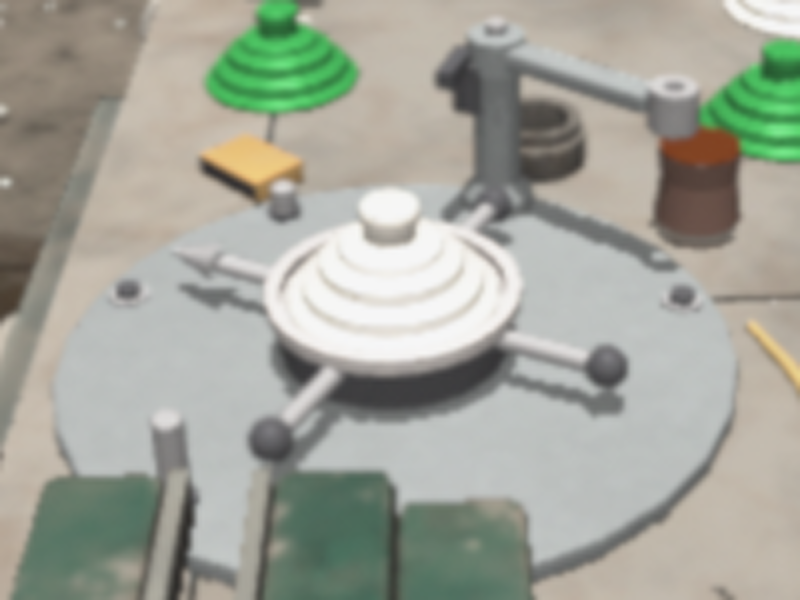

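The tall pin is the long post whose top is at crop (580,432), which is image (383,294). It also stands tall in the side crop, at (168,440). The short pin is at image (257,276), and the other candidates are flat bolt heads in sockets. The white lid I want is the one in the nest at (327,244). Green lids at (208,132) and (161,282) and a spare white lid at (127,109) are not it. I'll approach the clockwise side of the ball spoke at image (375,272) and push it anticlockwise.

```bash
python3 -m handwheel '[[[0,0,0],[0,0,-0.88],1],[[0,0,0],[0,0,-0.88],1],[[0,0,0],[0,0,-0.88],1],[[0,0,0],[0,0,-0.88],1],[[0,0,0],[0,0,-0.88],1],[[57,-12,0],[0,0,0],1],[[57,-12,0],[0,0,0],1],[[57,-12,0],[0,0,0],1],[[57,-12,0],[0,0,0],1],[[57,-12,0],[0,0,0],1],[[57,-12,0],[0,0,0],1],[[57,-12,0],[0,0,0],1],[[57,-12,0],[0,0,0],1],[[54,-9,0],[0,0,0],1],[[0,0,60],[0,0,0],1],[[0,0,40],[0,0,0],1],[[0,0,0],[0,0,0],1],[[0,0,0],[0,0,0],1]]' 20
python3 - <<'E'
from h import *
s=readout.get_state();print(s["clock"],s["position"],s["ee_rot"],s["width"],s["qpos"])
cv2.imwrite("pics/top1.png",cv2.resize(vision.get_image("top")[150:340,190:440],None,fx=3,fy=3))
C=np.array([.524,-.080]);p=ray("top",(383.3,294),.057);print(p,np.hypot(*(p[:2]-C)),np.degrees(np.arctan2(*(p[:2]-C)[::-1])))
E
```

```text
clock: 2.35
position: [0.4646, -0.1344, 0.1325]
ee_rot: [0.001, 0.933, 0.359, 0.001]
contact_force: [-0.5, -0.2, 0.5]
width: 0.0
gripper_force: 0.0
2.35 [ 0.46457377 -0.13444112  0.13249444] [7.84528360e-04 9.33346290e-01 3.58975721e-01 7.19754916e-04] 7.062153319308964e-06 [-4.25626741e-01  2.19199282e-01  1.85026698e+00 -8.64803509e-05
  1.06999840e+00  4.10870119e-01]
[ 0.43108718 -0.19002574  0.057     ] 0.1440085299293283 -130.17990200963433
```

View pics/top1.png

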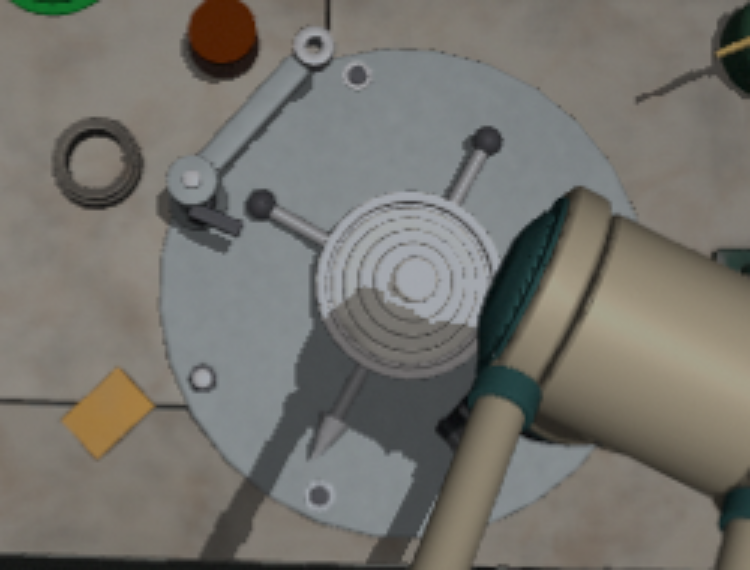

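The scene is undisturbed and the wrist is above the gap beside the spoke. Now I'll lower and push part of the way round.

```bash
python3 -m handwheel '[[[0,0,40],[0,0,0],1],[[0,0,40],[0,0,0],1],[[0,0,22],[0,0,0],1],[[0,0,0],[0,0,0],1]]'
python3 -m handwheel '[[[0.2,6,0],[0,0,-0.72],1],[[0.2,6,0],[0,0,-0.72],1],[[0.2,6,0],[0,0,-0.72],1],[[0.2,6,0],[0,0,-0.72],1],[[0.2,6,0],[0,0,-0.72],1],[[0.2,6,0],[0,0,-0.72],1],[[0.2,6,0],[0,0,-0.72],1],[[0.2,6,0],[0,0,-0.72],1],[[0,0,0],[0,0,0],1]]'
cat > m.py <<'E'
from h import *
import sys
s=readout.get_state();p=s["position"];C=np.array([.524,-.080]);r=p[:2]-C
print(s["clock"],p,"r",np.hypot(*r),"th",np.degrees(np.arctan2(*r[::-1])),s["contact_force"])
im=vision.get_image("top");cv2.imwrite("pics/cur.png",cv2.resize(im[150:340,190:440],None,fx=3,fy=3))
# dark balls
m=((im.max(2)<75)&(im.max(2)-im.min(2).astype(int)<14)).astype(np.uint8)
m=cv2.morphologyEx(m,cv2.MORPH_OPEN,cv2.getStructuringElement(cv2.MORPH_ELLIPSE,(5,5)))
n,_,st,ce=cv2.connectedComponentsWithStats(m)
for i in range(1,n):
    q=ray("top",ce[i],.035)[:2]-C;R=np.hypot(*q)
    if .095<R<.125: print(ce[i].round(1),st[i,4],"R",R.round(4),"deg",np.degrees(np.arctan2(*q[::-1])).round(1))
E
python3 m.py
```

```text
clock: 2.9
position: [0.4638, -0.1343, 0.0296]
ee_rot: [-0.0, 0.933, 0.359, -0.0]
contact_force: [0.1, 0.7, 1.1]
width: 0.0001
gripper_force: 0.0
clock: 4.03
position: [0.5058, -0.1589, 0.0315]
ee_rot: [0.002, 0.785, 0.62, 0.001]
contact_force: [-1.0, -0.4, 0.0]
width: -0.0002
gripper_force: 0.5
4.025 [ 0.50580991 -0.1589282   0.03148382] r 0.08099716011002027 th -102.97799544431861 [-0.97158188 -0.37547394  0.00176027]
[326.5 189.9] 62 R 0.1089 deg -0.3
[269.6 243.4] 60 R 0.1094 deg 90.3
[376.3 268.7] 355 R 0.1098 deg -113.9
```

```bash
python3 -m handwheel '[[[0.2,5.7,0],[0,0,-0.67],1],[[0.2,5.7,0],[0,0,-0.67],1],[[0.2,5.7,0],[0,0,-0.67],1],[[0.2,5.7,0],[0,0,-0.67],1],[[0.2,5.7,0],[0,0,-0.67],1],[[0.2,5.7,0],[0,0,-0.67],1],[[0.2,5.7,0],[0,0,-0.67],1],[[0.2,5.7,0],[0,0,-0.67],1],[[0.2,5.7,0],[0,0,-0.67],1],[[0.2,5.7,0],[0,0,-0.67],1],[[0.1,3,0],[0,0,-0.33],1],[[0,0,0],[0,0,0],1]]'; python3 m.py
```

```text
clock: 5.58
position: [0.563, -0.1507, 0.0301]
ee_rot: [0.001, 0.509, 0.861, -0.0]
contact_force: [-0.2, -0.9, 1.9]
width: -0.0002
gripper_force: 1.2
5.575 [ 0.56303819 -0.15068984  0.03012577] r 0.08075291905710273 th -61.09049345931032 [-0.21706347 -0.93664986  1.92648511]
[349.9 196.5] 49 R 0.108 deg -26.1
[286.9 204.5] 37 R 0.1094 deg 45.0
[376.  223.8] 366 R 0.1087 deg -66.2
[374.4 240. ] 309 R 0.0971 deg -83.1
[283.2 282. ] 97 R 0.1101 deg 132.9
```

View pics/cur.png

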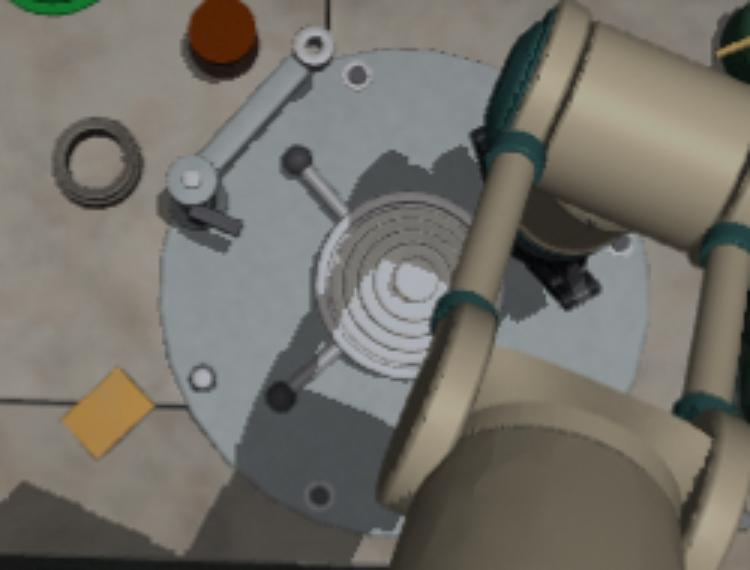

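The balls are at crop (297,160) and (281,397), so the spokes stand at about 43° and 133°. They need to reach 49.8° and 139.8°. I'll push about 7° more, slowly, then back off and measure.

```bash
python3 -m handwheel '[[[0.1,2.8,0],[0,0,-0.33],1],[[0.1,2.8,0],[0,0,-0.33],1],[[0.1,2.8,0],[0,0,-0.33],1],[[0,1,0],[0,0,-0.1],1],[[0,0,0],[0,0,0],1],[[0,0,0],[0,0,0],1]]'; python3 m.py; python3 - <<'E'
from h import *
for uv in((289,203.3),(283.7,282.3)):
    q=ray("top",uv,.035)[:2]-[.524,-.080];print(np.hypot(*q),np.degrees(np.arctan2(*q[::-1])))
E
```

```text
clock: 6.38
position: [0.57, -0.1448, 0.029]
ee_rot: [-0.0, 0.459, 0.888, 0.0]
contact_force: [0.3, -1.2, 0.9]
width: -0.0
gripper_force: 0.6
6.375 [ 0.57002386 -0.14481159  0.029016  ] r 0.07949048431276168 th -54.620762318600754 [ 0.25785789 -1.20435298  0.87881105]
[344.9 196.6] 74 R 0.1034 deg -21.1
[372.4 226.1] 728 R 0.1003 deg -67.1
[282.1 210. ] 32 R 0.1091 deg 52.6
[288.2 287.3] 98 R 0.1106 deg 140.2
0.1084776202846625 42.563395580328816
0.1098222862444114 133.46382450628676
```

```bash
python3 -m handwheel '[[[0,-10,0],[0,0,0],1],[[0,0,-50],[0,0,0],1],[[0,0,-50],[0,0,0],1],[[0,0,-50],[0,0,0],1],[[-50,0,0],[0,0,-0.87],1],[[-50,0,0],[0,0,-0.87],1],[[-40,0,0],[0,0,-0.87],1],[[0,0,0],[0,0,0],1],[[0,0,0],[0,0,0],1]]'; python3 m.py; python3 - <<'E'
from h import *
s=readout.get_state();p=s["position"];q=s["ee_rot"];phi=2*np.arctan2(q[2],q[1])
d=np.array([.652,.0383])-p[:2];x=np.array([np.cos(phi),np.sin(phi)]);y=np.array([x[1],-x[0]])
print(np.degrees(phi),d@x,d@y,p[2])
E
```

```text
clock: 7.55
position: [0.6509, -0.2568, 0.1784]
ee_rot: [-0.001, 0.334, 0.943, 0.0]
contact_force: [-0.4, -0.1, -0.2]
width: 0.0001
gripper_force: 0.0
7.55 [ 0.65092272 -0.25679604  0.17842817] r 0.21763781583884867 th -54.325253012099985 [-0.36034481 -0.11492035 -0.22881636]
[282.4 209.5] 42 R 0.1092 deg 52.1
[287.2 286.9] 66 R 0.1112 deg 139.2
141.01084923851198 0.18465238294916292 0.22980837417193023 0.17883530806357528
```

View pics/cur.png

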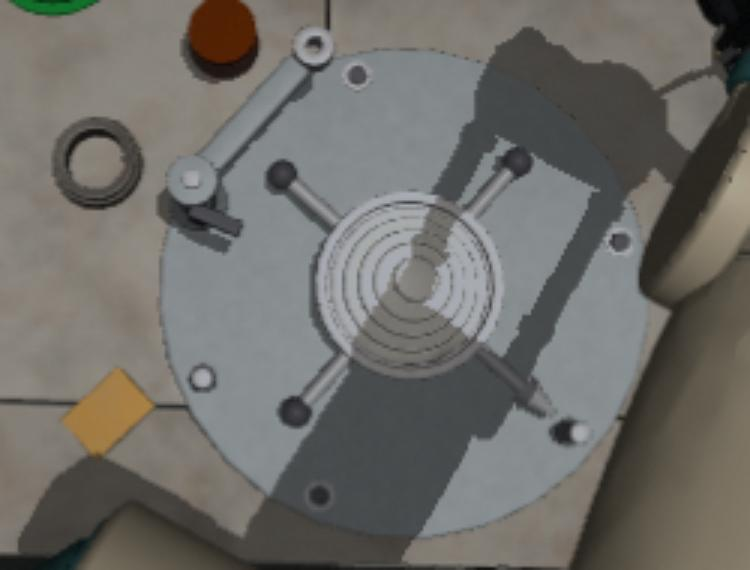

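The pointer tip, at crop (549,415), is aimed at the pin, and the balls are at crop (281,174), (517,161) and (295,411). I'll check this numerically.

```bash
python3 - <<'E'
from h import *
f=lambda u,v:ray("top",(190+(u-1)/3,150+(v-1)/3),.035)[:2]
b1,b2,b3,t=f(295,411),f(281,174),f(517,161),f(549,415)
C=(b1+b3)/2;print(C)
for n,b in zip("123t",(b1,b2,b3,t)):
    q=b-C;print(n,np.hypot(*q),np.degrees(np.arctan2(*q[::-1])))
p=np.array([.4311,-.1900]);d=(C-b2)/np.hypot(*(C-b2))
for CC in(C,np.array([.524,-.080])):
  w=p-CC;print("offset mm",1000*(d[0]*w[1]-d[1]*w[0]),np.degrees(np.arctan2(*w[::-1])))
E
```

```text
[ 0.52411009 -0.08019373]
1 0.11007915640021286 139.60313568666527
2 0.11023784170249712 50.08938691047623
3 0.11007915640021282 -40.39686431333476
t 0.12430987555107632 -131.36140720789334
offset mm -0.8922496836787919 -130.2658676536033
offset mm -0.6835134357450062 -130.18261213111506
```

The pointing error is under 1 mm, so step 1 is done. Next I'll go to the outer side of the drill arm.

```bash
python3 -m handwheel '[[[37,46,0],[0,0,0],1],[[37,46,0],[0,0,0],1],[[37,46,0],[0,0,0],1],[[37,46,0],[0,0,0],1],[[37,46,0],[0,0,0],1],[[0,0,0],[0,0,0],1],[[0,0,40],[0,0,0],1],[[0,0,46],[0,0,0],1],[[0,0,0],[0,0,0],1]]'
python3 -m handwheel '[[[0.2,-6,0],[0,0,0.8],1],[[0.2,-6,0],[0,0,0.8],1],[[0.2,-6,0],[0,0,0.8],1],[[0.2,-6,0],[0,0,0.8],1],[[0.2,-6,0],[0,0,0.8],1],[[0,0,0],[0,0,0],1]]'; cat > a.py <<'E'
from h import *
s=readout.get_state();p=s["position"][:2];O=np.array([.5766,.0568]);r=p-O
print(s["clock"],s["position"],"r",np.hypot(*r),"th",np.degrees(np.arctan2(*r[::-1])),s["contact_force"],np.degrees(2*np.arctan2(s["ee_rot"][2],s["ee_rot"][1])))
cv2.imwrite("pics/cur.png",cv2.resize(vision.get_image("top")[120:340,190:440],None,fx=2.7,fy=2.7))
cv2.imwrite("pics/curs.png",cv2.resize(vision.get_image("side")[170:340,130:360],None,fx=3,fy=3))
E
python3 a.py
```

```text
clock: 8.72
position: [0.649, 0.0374, 0.09]
ee_rot: [-0.004, 0.334, 0.943, -0.002]
contact_force: [-0.3, 0.9, -0.4]
width: -0.0001
gripper_force: 0.0
clock: 9.48
position: [0.6309, 0.0181, 0.0959]
ee_rot: [0.002, 0.522, 0.853, 0.001]
contact_force: [0.1, -0.1, -0.5]
width: -0.0001
gripper_force: 0.0
9.475 [0.63088662 0.01806307 0.09585318] r 0.06669023174401197 th -35.51025676400352 [ 0.13387448 -0.0626782  -0.47790344] 117.03904928287383
```

View pics/curs.png

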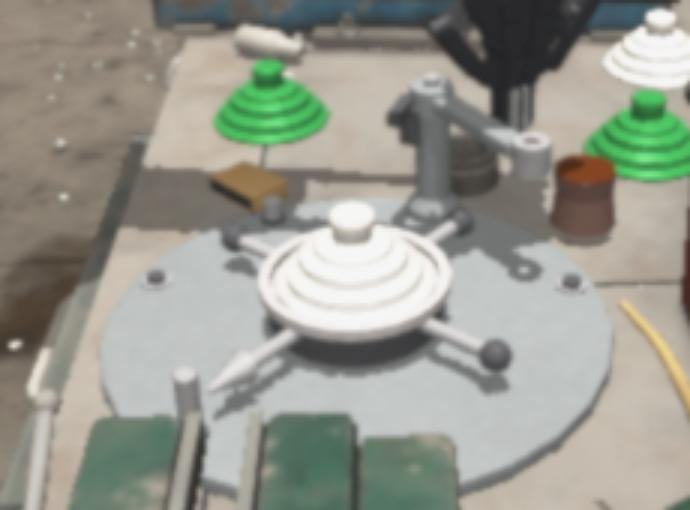

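The fingers are behind the bar, well clear of the glass, and the pointer is still aimed at the pin. I'll continue round as a rotation about the post.

```bash
python3 -m handwheel '[[[-1.9,-4.2,1],[0,0,0.2],1],[[-1.9,-4.2,1],[0,0,0.2],1],[[-1.9,-4.2,1],[0,0,0.5],1],[[-1.9,-4.2,1],[0,0,0.67],1],[[-1.9,-4.2,0],[0,0,0.67],1],[[-1.9,-4.2,0],[0,0,0.67],1],[[-1.9,-4.2,0],[0,0,0.67],1],[[-1.9,-4.2,0],[0,0,0.67],1],[[0,0,0],[0,0,0],1]]'; python3 a.py
```

```text
clock: 10.7
position: [0.6023, -0.0063, 0.089]
ee_rot: [-0.0, 0.698, 0.717, -0.001]
contact_force: [0.6, -0.2, 0.9]
width: -0.0001
gripper_force: 0.0
10.7 [ 0.6022641  -0.00630725  0.08897951] r 0.06812614360650641 th -67.86968254734253 [ 0.61341699 -0.16410884  0.87893258] 91.5459469567691
```

View pics/curs.png

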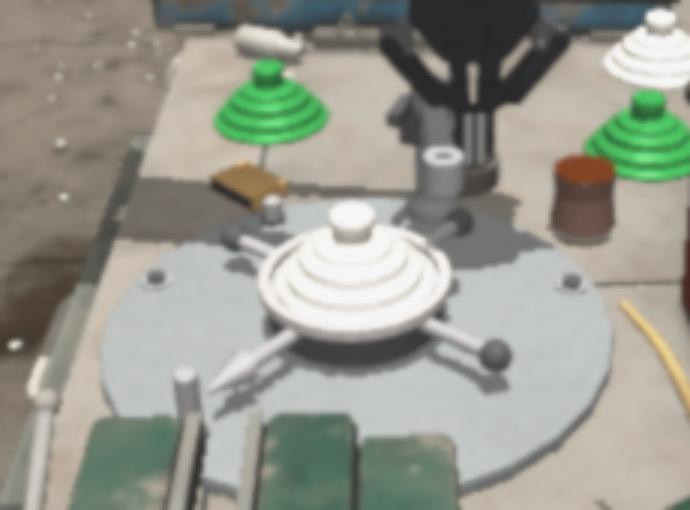

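The bush has swung to crop (443,157) and the lid and pointer are undisturbed. About 23° is left, so I'll finish gently with a short press onto the stop.

```bash
python3 -m handwheel '[[[-1.8,-4.2,0],[0,0,0.67],1],[[-1.8,-4.2,0],[0,0,0.67],1],[[-1.8,-4.2,0],[0,0,0.67],1],[[-1.8,-4.2,0],[0,0,0.67],1],[[-1.3,-3.2,0],[0,0,0.5],1],[[0,0,0],[0,0,0],1]]'; python3 -m handwheel '[[[-0.4,-1,0],[0,0,0.15],1],[[-0.4,-1,0],[0,0,0.15],1],[[0,0,0],[0,0,0],1]]';  python3 a.py; python3 - <<'E'
from h import *
# bush ring: project home, for both views
C=np.array([.5241,-.0802]);O=np.array([.5766,.0568]);u=(O-C)/np.hypot(*(O-C));b=C+.038*u
print(b,proj("top",[*b,.118]),proj("side",[*b,.118]))
q=proj("side",[*b,.118]);print("side crop",(q-[130,170])*3)
E
```

```text
clock: 11.55
position: [0.5823, -0.0123, 0.0892]
ee_rot: [0.0, 0.806, 0.591, -0.0]
contact_force: [-1.0, -0.1, 0.6]
width: 0.0002
gripper_force: 0.0
clock: 11.92
position: [0.5803, -0.0125, 0.0892]
ee_rot: [0.0, 0.816, 0.578, -0.0]
contact_force: [0.4, -0.6, -0.5]
width: 0.0001
gripper_force: 0.5
11.925 [ 0.58025915 -0.01245113  0.08923753] r 0.06934773208798824 th -86.97536592491566 [ 0.42743197 -0.63336791 -0.51802071] 70.65275144989323
[ 0.5376978 -0.0447162] [310.06746396 232.98126   ] [253.55879305 220.02962549]
side crop [370.67637914 150.08887648]
```

View pics/curs.png

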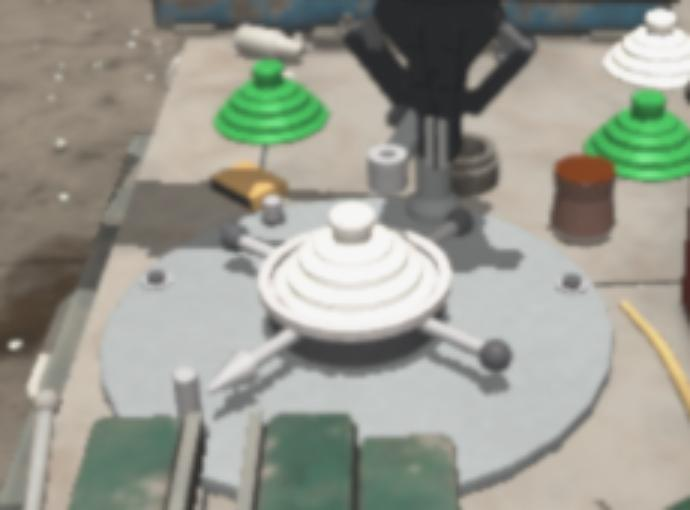

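The bush is at crop (388,154) against a home of (371,150), so it is about 12 mm short. I'll keep pressing in small steps and watch the force.

```bash
python3 -m handwheel '[[[-0.7,-1.7,0],[0,0,0.25],1],[[-0.7,-1.7,0],[0,0,0.25],1],[[-0.7,-1.7,0],[0,0,0.25],1],[[0,0,0],[0,0,0],1]]'; python3 -m handwheel '[[[-0.4,-1,0],[0,0,0],1],[[-0.4,-1,0],[0,0,0],1],[[0,0,0],[0,0,0],1]]';python3 -m handwheel '[[[0,-1,0],[0,0,0],1],[[0,-0.5,0],[0,0,0],1],[[0,0,0],[0,0,0],1]]'
```

```text
clock: 12.52
position: [0.5744, -0.0124, 0.0893]
ee_rot: [-0.0, 0.838, 0.546, -0.0]
contact_force: [0.4, 0.6, 0.0]
width: 0.0
gripper_force: 0.3
clock: 12.9
position: [0.5742, -0.0126, 0.0896]
ee_rot: [0.001, 0.838, 0.546, 0.001]
contact_force: [4.4, 0.8, -3.0]
width: 0.0003
gripper_force: 2.2
clock: 13.28
position: [0.5742, -0.0125, 0.0896]
ee_rot: [0.002, 0.838, 0.546, 0.002]
contact_force: [7.6, -0.8, -4.0]
width: -0.0006
gripper_force: 3.5
```

The force has risen to 7.6 N with no further motion, so the arm is on its stop. Backing off, raising, and checking.

```bash
python3 -m handwheel '[[[0,5,0],[0,0,0],1],[[0,10,0],[0,0,0],1],[[0,15,0],[0,0,0],1],[[0,15,0],[0,0,0],1],[[0,0,-50],[0,0,0],1],[[0,0,-50],[0,0,0],1],[[0,50,-30],[0,0,0],1],[[0,50,0],[0,0,0],1],[[0,50,0],[0,0,0],1],[[0,0,0],[0,0,0],1],[[0,0,0],[0,0,0],1],[[0,0,0],[0,0,0],1]]'; python3 a.py; python3 - <<'E'
import cv2,numpy as np
a=cv2.imread("pics/cur.png");b=cv2.imread("pics/curs.png")
a=cv2.resize(a,(400,352));b=cv2.resize(b,(400,296));o=np.zeros((352,800,3),np.uint8);o[:,:400]=a;o[:296,400:]=b;cv2.imwrite("pics/both.png",o)
E
```

```text
clock: 14.78
position: [0.7488, -0.0902, 0.2197]
ee_rot: [-0.0, 0.838, 0.546, -0.0]
contact_force: [0.1, 0.3, 0.1]
width: 0.0001
gripper_force: 0.0
14.775 [ 0.74875148 -0.09020701  0.21969688] r 0.2263784264439055 th -40.49533440016546 [0.11823629 0.291347   0.10640018] 66.16752272608336
```

View pics/both.png

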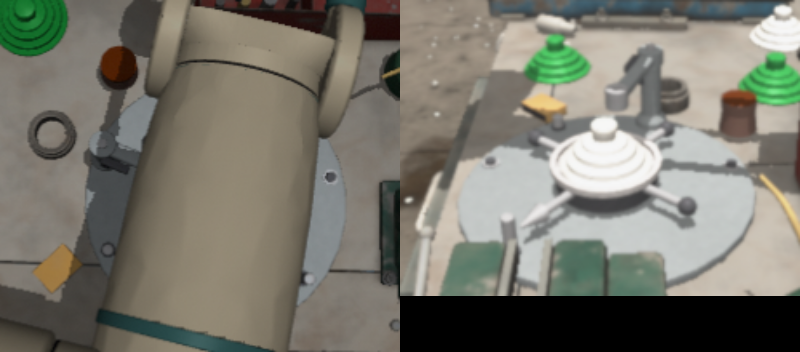

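In the side view the bush is at about (374,152) in crop scale, against a predicted home of (371,150), which is within about 2 mm. The pointer is still on the tall pin, the lid is seated, and the glass, ring and matchbox have not moved.

```bash
python3 -c "
from rig import manip;print(manip.sign_off())"
```

```text
the job is handed in; nothing more can be done
None
```

I handed the job in at about 15 s: the pointer was within about 1 mm of the tall pin's line, the drill arm was home on its stop with the bush about 2 mm from its home point, and the last picture showed the lid, glass, matchbox and ring undisturbed; sign-off gave no verdict.

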